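# Shut the bit drawer, then hold the sprung lid open at the marker

## Task

The router-cutter chest has just been loaded: push its drill-bit drawer fully home, then lift its sprung lid with the gripper until the pointer pin on the lid lines up with the marker clamped on the quadrant, and keep holding it there so that a workmate can reach the cutters. Finish while still holding the lid with the gripper at the mark (it falls shut if let go); leave the marker as it is set, the drawer shut, and the things standing around where they are.

Things in the scene. Friction and masses are not known exactly. Their poses are not given: they have to be found in the camera images.
- chest: plywood chest fixed to the table, 160 deep (x) x 180 wide (y) x 100 mm high without lid. Origin: centre of its underside. Its -x is the front (drawer, towards the robot), +x the back (hinge), -y its right-hand side (quadrant, a curved steel strip with ticks every 10 degrees); z up. Position and yaw (up to 17 degrees either way) differ each time.
- drawer (a joint): how far the drill-bit drawer at the chest's foot is out, m: 0 = fully home against its stop; starts 0.04 to 0.07 out. It shuts towards the chest's +x; friction about 1.5 N, stays where it is left.
- drawer_handle (a point): middle of the drawer's round steel bar handle: bar level, along the chest's y, 70 mm long, 11 mm thick, 36 mm above the table, 35 mm in front of the drawer's front; moves with the drawer. When shut it is 125 mm in front of the chest's origin; the closed lid above (top at 109 mm) reaches 88 mm in front of it.
- lid: plywood lid, 172 x 180 x 9 mm, starts shut. Origin on the hinge axis (mid-thickness), 78 mm behind and 104.5 mm above the chest's origin. Axes as the chest's when shut; the lid runs along its -x and opens by turning about its +y, front edge up and back, 69 degrees at most. Springs and weight press it shut: about 5 N at the handle when shut, 7 N at 40 degrees; it falls if let go.
- lid_hinge (a point): middle of the hinge axis of the lid (axis along the chest's y)
- lid_handle (a point): middle of the lid's round steel bar handle: bar along the chest's y, 12 mm thick, 68 mm clear between its posts, 40 mm above the lid's top face (150 mm above the table when shut); in the lid's frame 135 mm along -x and 45 mm along z from the hinge. Gripped across the chest's x, the bar can turn between the fingers while the gripper stays upright.
- pointer (a point): on the axis of the steel pointer pin (6 mm thick, sticks out 30 mm sideways from the lid's right-hand edge): 116 mm from the hinge axis along the lid's -x, 108 mm to the chest's right of its middle. It travels on an arc about the hinge axis, just outside the quadrant.
- mark (a point): where on the pointer's arc the marker shows: same radius (116 mm) and sideways position as the pointer, at the marker's angle above the closed lid, 0.25 to 0.78 rad, different each time. Pointer and mark coincide when the lid is right. The marker is a dark steel clamp on the quadrant, 30 x 10 x 12 mm, with thumbscrew and nib, held by stiff friction; not to be shifted.
- tape_measure: bystander: yellow tape measure, 37 x 84 x 64 mm, loose on the table left of the chest; origin: centre of its underside
- offcut: bystander: timber offcut, 50 x 75 x 50 mm, loose on the table right of the chest; origin: centre of its underside
- bolt_tin: bystander: open tin of bolts, 69 mm across, 76 mm high, loose on the table right of the chest; origin: centre of its underside

How it is judged (in metres and radians):
On the way, in this order (a step that is already met when the one before it is completed fails the run):
1. the drawer is pushed fully home (value of joint drawer below 0.004 m), for 0.2 s.
2. the lid is lifted to the mark by the gripper (distance between pointer and mark below 0.01 m and contact force between the fingers and lid above 1.5 N), for 0.5 s.
At the end, for the whole second after the job is handed in: The fingers hold the lid still (more than 1.5 N on it, nothing else propping it), its pointer within 10 mm of the mark (about 5 degrees); the drawer is home within 5 mm; the marker is within 6 mm and the bystanders within 30 mm of where they were (all of step 2 and contact force between each of tape_measure, offcut, bolt_tin and lid below 0.2 N and angular speed of lid below 0.1 rad/s and value of joint drawer below 0.005 m and distance of mark from where it was at the start of the episode below 0.006 m and distance of each of tape_measure, offcut, bolt_tin from where it was at the start of the episode below 0.03 m); the arm keeps its last pose, push and grip.
It fails at once if the marker is shifted on the quadrant (distance of mark from where it was at the start of the episode above 0.006 m).
It fails at once if a bystander is pushed away (distance of any of tape_measure, offcut, bolt_tin from where it was at the start of the episode above 0.03 m).
It also fails if it takes over 51 s, if anything falls off the work surface, if the arm or the gripper's body presses on something with over 40 N, if the wrist force passes 120 N, or if a joint passes its speed limit or range.

## Robot

A 6-joint arm with a two-finger parallel gripper is mounted at the origin on a cart in front of the work surface, level with it; the furniture and walls round the work are solid. World frame = base frame: x ahead of the robot, y to its left, z up, the work surface at z = 0. Lengths are in mm, angles in rad, forces in N, time in s.
With the tool pointing down it reaches from about 300 to 775 mm from the base axis. Payload 14.6 kg.
Tool frame: the origin (TCP) lies between the finger pads; the fingertips stand ahead of it and the grasp point (between the pads) lies 11 mm behind it (manip.finger_overhang is the z of the fingertips in the tool frame, in mm); z points along the fingers, y is the line along which they close (so a half turn about z gives the same grasp; the last joint's range is limited). The gripper opens to 94 mm and grips with 3 to 60 N. Pads are 16 mm wide; open, the fingers measure 119 mm over their backs; the gripper's body (75 mm by 177 mm) begins 78 mm behind the grasp point.
Start: joints at [-1.379, 0.3, 1.521, -0, 1.321, -0.067], TCP at [140.75, -531.675, 188.146] pointing down, gripper open.
Joint ranges: [-3.03, 3.03], [-0.79, 2.21], [0.23, 2.52], [-1.04, 4.18], [0, 3.07], [-2.55, 2.55]. Speed limits (rad/s): [2.22, 2.22, 2.57, 3.14, 3.14, 3.14].

## Interface

Orientations are given as [roll, pitch, yaw] about the fixed x, y, z axes, in that order (R = Rz(yaw) Ry(pitch) Rx(roll)).
In Python, from cell import manip gives the robot as it stands.
- The arm moves only by the tool jog_arm, never from a script. Its argument "series" is a list of rows, each a list of 7 numbers: the shift along the world's x, y, z as a fraction of full scale, then the turn, a rotation vector about the world's x, y, z as a fraction of full scale, then the closure, from 0 (fully open) to 1 (shut). In form: [[dx, dy, dz, wx, wy, wz, fingers], ...]. A call has 1 to 8 rows; each row is the pose to reach, as a shift and turn from the pose commanded when the call began; what a row does not reach only later rows make up. Full scale, the value 1, is 120 mm for a shift and 90 degrees for a turn. A row lasts 1/12 s, in which the tool goes at most 41.7 mm and 7.16 degrees, less where a joint would pass 70% of its speed; a pose out of reach is approached as far as the arm can. A call with a number of a shift or a turn outside -1 to 1 is refused whole. A call with a gripper value outside its range is refused whole. The fingers move at their own pace and stop on an object; "grip_force" is the grip in N (left out, the last holds). Time passes only in rows, so rows that repeat a pose let the fingers close. It gives the time, the measured TCP pose, the force, the opening and the grip force at its end, in the units of the state.
- manip.read_state(): the state, without advancing time (a new reading comes with each control period).
- manip.camera(name): name is "side" or "top"; returns a dict with "frame" (480x640x3 uint8, red, green, blue), "vfov" (degrees; the focal length in pixels is half the picture's height over the tangent of half this angle, whatever the lens; pixels are square), "cx", "cy" (the principal point, pixels), "R" (3x3) and "t" (3): a world point X has camera coordinates R X + t. Camera axes: x right, y down, z forward; pixel columns grow to the right and rows downward; lengths in mm; the calibration is good to about 2 mm. A picture is of the moment at which its call begins. There is no depth.
- manip.sign_off(): hands the job in; it is judged then, once.
The state is a dict: "clock": time; "joints": joint angles; "qd": joint speeds; "effort": joint torques, N m; "eef_pos": TCP position; "eef_rot": TCP orientation; "wrist_force": force on the tool from outside, world axes, zero at the start; "moment": the same for the moment, N m; "finger_gap": finger opening in mm; "finger_force": force on a finger pad.
Only numpy, scipy, OpenCV 4.12 (cv2) and the standard library are available. Lean on these libraries where they do the work, as an engineer would, in place of code of your own. Each camera call takes 0.05 s, during which the arm holds its last target. There are 200 camera calls.

## Working session

There is one attempt and no reset: what is moved stays moved. The work goes in short steps, Python scripts to look and compute and a tool call to move; the robot and the scene stay as the last step left them, time stands still between calls to the robot, and variables do not carry over. Pictures are saved under pics/ and viewed, at most 10 in all, crops included, and the job is handed in when it is done.

Besides the shell and the picture viewer there is one more tool, called after ">>>" in YAML: its name, and indented under it one key for each argument. jog_arm: Moves the arm, as the interface text tells. Its arguments: {"type":"object","properties":{"series":{"type":"array"},"grip_force":{"type":"number"}},"required":["series"]}

```bash
mkdir -p pics; python3 - <<'E'
from cell import manip
import cv2,json,numpy as np
for n in("top","side"):
    c=manip.camera(n); cv2.imwrite(f"pics/{n}0.png",c["frame"][:,:,::-1])
    print(n,c["vfov"],c["cx"],c["cy"],np.round(c["R"],4).tolist(),np.round(c["t"],1).tolist())
    json.dump({k:np.array(c[k]).tolist() for k in("vfov","cx","cy","R","t")},open(n+".json","w"))
print(manip.read_state(),manip.finger_overhang)
E
```

```text
top 53.48504357551218 319.5687911050267 243.107185573708 [[0.0004, -1.0, 0.0048], [-0.9854, -0.0012, -0.17], [0.17, -0.0047, -0.9854]] [-71.0, 612.8, 1042.7]
side 47.84451714474221 314.9848347189032 235.5717568124506 [[-0.9957, -0.0903, 0.021], [-0.0766, 0.6736, -0.7351], [0.0522, -0.7336, -0.6776]] [603.6, 163.0, 1242.9]
{'clock': 0.1, 'joints': array([-1.37859634e+00,  3.00391199e-01,  1.52151806e+00, -1.77436480e-05,
        1.32067196e+00, -6.65912105e-02]), 'qd': array([ 1.43207267e-03, -7.03759065e-04, -2.53189739e-03, -8.63646664e-05,
       -1.87830367e-04, -1.30830830e-03]), 'effort': array([ 1.67906546e-03, -5.32642472e+01, -3.53282690e+01,  7.09686032e-02,
        2.35025020e-02, -6.04702609e-05]), 'eef_pos': array([ 140.70180651, -531.44458615,  187.65681881]), 'eef_rot': array([-3.14060513e+00, -4.86322863e-05,  2.58795576e-01]), 'wrist_force': array([ 0.18102366, -1.43368776,  0.14466694]), 'moment': array([-0.0113792 ,  0.0210848 , -0.03365773]), 'finger_force': 0.0, 'finger_gap': 94.19649162502967} 8.0
```

View pics/top0.png

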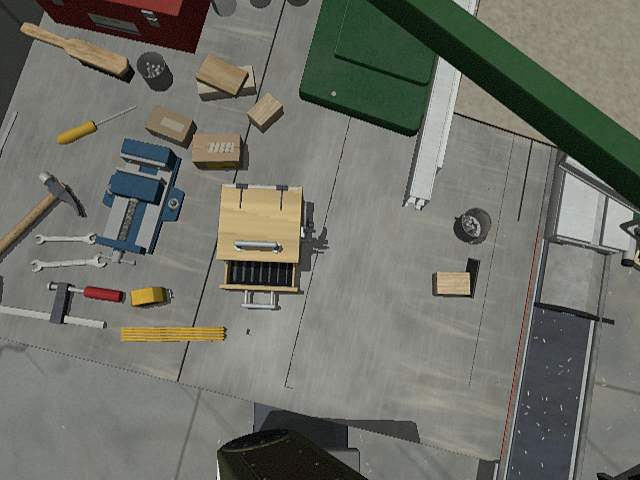

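View pics/side0.png

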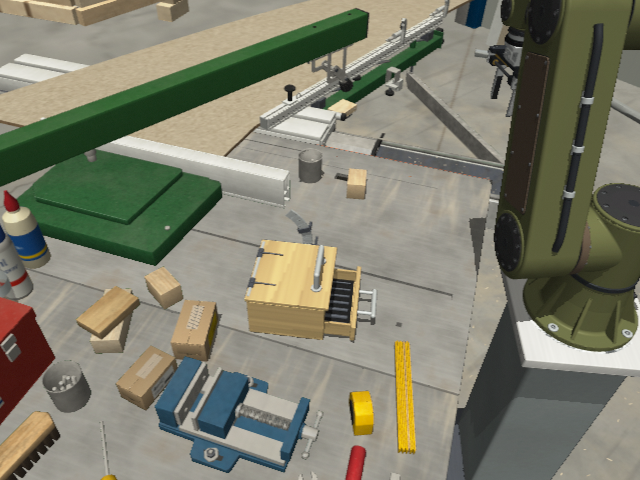

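The chest is at about (260,235) in the top view and (310,290) in the side view. Its drawer is open towards the robot, the bar handles are at (257,246) and (260,304), and the quadrant is at about (308,235). I'll enlarge both views.

```bash
python3 - <<'E'
import cv2
a=cv2.imread("pics/top0.png")[175:325,205:345]; cv2.imwrite("pics/t1.png",cv2.resize(a,None,fx=4,fy=4,interpolation=cv2.INTER_CUBIC))
a=cv2.imread("pics/side0.png")[200:350,235:395]; cv2.imwrite("pics/s1.png",cv2.resize(a,None,fx=4,fy=4,interpolation=cv2.INTER_CUBIC))
E
```

```text
(no output)
```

View pics/t1.png

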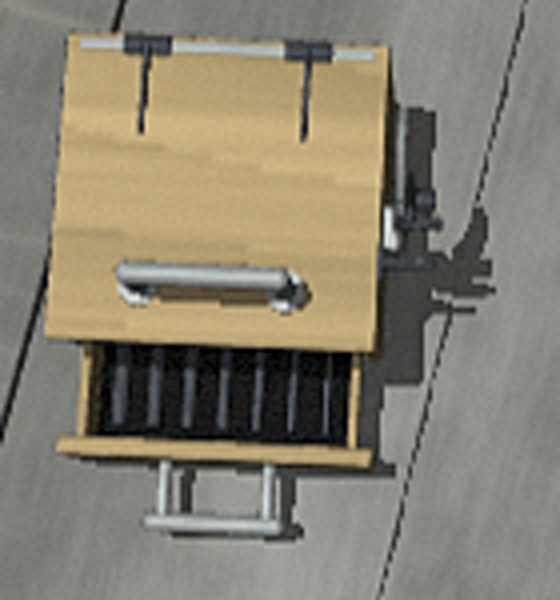

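View pics/s1.png

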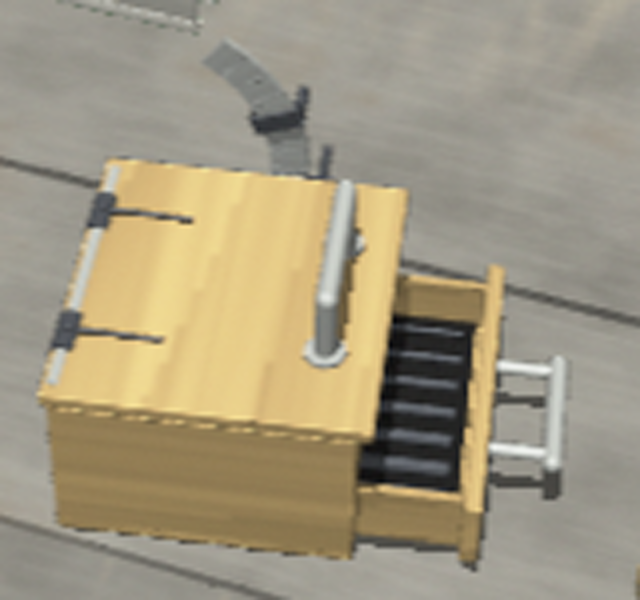

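```bash
cat > h.py <<'E'
import json,numpy as np
C={n:json.load(open(n+".json")) for n in("top","side")}
def proj(n,X):
    c=C[n]; f=240/np.tan(np.radians(c["vfov"]/2)); p=np.array(c["R"])@X+np.array(c["t"])
    return np.array([c["cx"]+f*p[0]/p[2],c["cy"]+f*p[1]/p[2]])
def world(q,P):
    c,s=np.cos(q[2]),np.sin(q[2]); return np.array([q[0]+c*P[0]-s*P[1],q[1]+s*P[0]+c*P[1],P[2]])
off={"top":(205,175),"side":(235,200)}
def full(n,u): return (np.array(u)+.5)/4-.5+off[n]
def crop(n,p): return (p-off[n]+.5)*4-.5
def arm(th,r,y,z=0): return np.array([78-r*np.cos(th)+z*np.sin(th),y,104.5+r*np.sin(th)+z*np.cos(th)])
E
cat > fit.py <<'E'
from h import *
from scipy.optimize import least_squares
L=dict(BL=(84,90,109),BR=(84,-90,109),FR=(-88,-90,109),FL=(-88,90,109),LH=(-57,0,150))
O=[("top","BL",(70,35)),("top","BR",(390,46)),("top","FR",(378,354)),("top","FL",(46,338)),("top","LH",(206,274)),("top","DH",(214,524)),
("side","BR",(108,158)),("side","FR",(407,188)),("side","FL",(365,438)),("side","BL",(40,402)),("side","LH",(337,242)),("side","DH",(556,412))]
def res(q):
    r=[]
    for n,k,u in O:
        P=(-125-q[3],0,36) if k=="DH" else L[k]
        r.append(proj(n,world(q,P))-full(n,u))
    return np.array(r).ravel()
s=least_squares(res,[550,70,0,50],x_scale=[100,100,1,10],loss="soft_l1"); q=s.x
print(np.round(q,3)); print(np.round(res(q).reshape(-1,2),1).tolist())
np.save("q.npy",q)
for n in("top","side"):
    print(n,"pointer",crop(n,proj(n,world(q,arm(0,116,-90)))).round(),crop(n,proj(n,world(q,arm(0,116,-120)))).round())
    for th in np.arange(.25,.8,.1):
        print(round(th,2),[crop(n,proj(n,world(q,arm(th,r,y)))).round().tolist() for r,y in((101,-98),(116,-98),(131,-98),(116,-108))])
E
python3 fit.py
```

```text
[ 6.52156e+02  6.22320e+01 -3.90000e-02  5.65040e+01]
[[-0.9, -0.8], [-0.2, -0.3], [-0.8, -0.7], [-0.9, -0.0], [-0.9, 0.3], [0.1, 0.0], [0.2, -0.9], [0.7, -0.6], [2.3, -1.6], [-0.6, -2.2], [0.1, -0.2], [0.0, -0.3]]
top pointer [379. 262.] [434. 264.]
0.25 [[394.0, 221.0], [393.0, 246.0], [391.0, 272.0], [412.0, 247.0]]
0.35 [[394.0, 212.0], [392.0, 236.0], [391.0, 260.0], [411.0, 237.0]]
0.45 [[394.0, 201.0], [392.0, 224.0], [391.0, 247.0], [411.0, 224.0]]
0.55 [[394.0, 188.0], [392.0, 209.0], [391.0, 230.0], [411.0, 210.0]]
0.65 [[394.0, 174.0], [392.0, 193.0], [391.0, 212.0], [412.0, 194.0]]
0.75 [[394.0, 159.0], [392.0, 175.0], [391.0, 192.0], [412.0, 176.0]]
side pointer [322. 182.] [328. 147.]
0.25 [[292.0, 137.0], [318.0, 135.0], [344.0, 133.0], [320.0, 123.0]]
0.35 [[287.0, 124.0], [312.0, 119.0], [338.0, 115.0], [315.0, 108.0]]
0.45 [[280.0, 111.0], [305.0, 104.0], [329.0, 98.0], [307.0, 92.0]]
0.55 [[272.0, 98.0], [295.0, 89.0], [318.0, 81.0], [297.0, 78.0]]
0.65 [[262.0, 85.0], [283.0, 75.0], [305.0, 65.0], [286.0, 63.0]]
0.75 [[250.0, 73.0], [270.0, 61.0], [290.0, 49.0], [273.0, 50.0]]
```

The fit agrees with the given sizes: the chest is at (652,62) with yaw −0.039 and the drawer is 56 mm out. The marker clamp shows at side crop (278,118) and the nib at about (303,100), so θ is about 0.4–0.45. I'll enlarge the quadrant.

```bash
python3 - <<'E'
from h import *; import cv2
q=np.load("q.npy"); out=[]
for n,(x0,y0) in (("top",(293,192)),("side",(280,203))):
    a=cv2.imread(f"pics/{n}0.png")[y0:y0+52,x0:x0+36]; k=11
    a=cv2.resize(a,None,fx=k,fy=k,interpolation=cv2.INTER_CUBIC)
    for th,col in((.35,(0,0,255)),(.42,(0,255,0)),(.49,(255,0,0))):
        for r,y in((116,-98),(116,-108),(116,-118),(86,-98)):
            p=(proj(n,world(q,arm(th,r,y)))-(x0,y0)+.5)*k-.5
            cv2.circle(a,tuple(int(v) for v in p),3,col,-1)
    out.append(a)
cv2.imwrite("pics/m.png",np.hstack(out))
E
```

```text
(no output)
```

View pics/m.png

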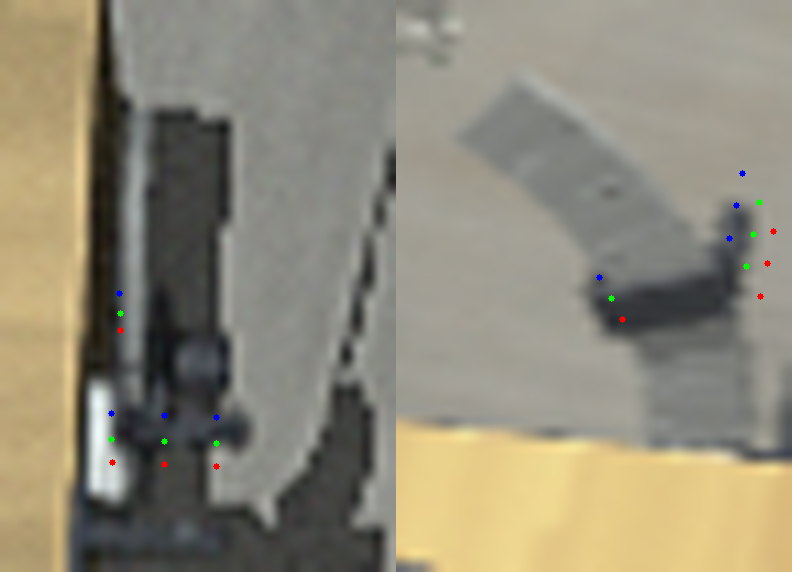

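The top overlay puts the nib at row 428 and the side overlay puts it at about (738,240). Both give θ ≈ 0.415 at r ≈ 112, so I'll take 0.415. Next I move in front of the drawer handle with the fingers shut and their closing axis along the chest's y.

>>> jog_arm:
  series:
    - [0.41,0.836,0,0,0,-0.19,1]
    - [0.41,0.836,0,0,0,-0.19,1]
    - [0.41,0.836,0,0,0,-0.19,1]
    - [0.41,0.836,0,0,0,-0.19,1]
  grip_force: 20

```text
clock: 0.43
eef_pos: [191.5, -428.0, 188.2]
eef_rot: [-3.141, -0.0, -0.041]
wrist_force: [-0.3, 1.3, 0.9]
finger_gap: 70.8
finger_force: 0.0
```

>>> jog_arm:
  series:
    - [0.41,0.836,0,0,0,0,1]
    - [0.41,0.836,0,0,0,0,1]
    - [0.41,0.836,0,0,0,0,1]
    - [0.41,0.836,0,0,0,0,1]

```text
clock: 0.77
eef_pos: [240.4, -328.0, 188.2]
eef_rot: [-3.141, -0.0, -0.036]
wrist_force: [-0.2, -0.3, -0.1]
finger_gap: 44.2
finger_force: 0.0
```

>>> jog_arm:
  series:
    - [0.41,0.836,0,0,0,0,1]
    - [0.41,0.836,0,0,0,0,1]
    - [0.41,0.836,0,0,0,0,1]
    - [0.41,0.836,0,0,0,0,1]

```text
clock: 1.1
eef_pos: [289.6, -228.2, 188.3]
eef_rot: [-3.141, -0.0, -0.036]
wrist_force: [-0.5, -0.3, -0.5]
finger_gap: 17.7
finger_force: 0.0
```

>>> jog_arm:
  series:
    - [0.41,0.836,0,0,0,0,1]
    - [0.41,0.836,0,0,0,0,1]
    - [0.41,0.836,0,0,0,0,1]
    - [0.41,0.836,0,0,0,0,1]

```text
clock: 1.43
eef_pos: [338.9, -128.2, 188.2]
eef_rot: [-3.141, -0.0, -0.036]
wrist_force: [0.0, -0.5, -0.6]
finger_gap: 0.6
finger_force: 0.0
```

>>> jog_arm:
  series:
    - [0.41,0.836,0,0,0,0,1]
    - [0.41,0.836,0,0,0,0,1]
    - [0.41,0.836,0,0,0,0,1]
    - [0.41,0.836,0,0,0,0,1]

```text
clock: 1.77
eef_pos: [388.3, -28.2, 188.0]
eef_rot: [-3.141, 0.0, -0.036]
wrist_force: [-0.6, -0.4, -0.2]
finger_gap: 0.5
finger_force: 0.0
```

>>> jog_arm:
  series:
    - [0.41,0.836,0,0,0,0,1]
    - [0.41,0.836,0,0,0,0,1]
    - [0.41,0.836,0,0,0,0,1]
    - [0.41,0.836,0,0,0,0,1]
    - [0.41,0.836,0,0,0,0,1]

```text
clock: 2.18
eef_pos: [436.3, 69.5, 187.6]
eef_rot: [3.141, 0.001, -0.038]
wrist_force: [0.8, -0.3, 0.4]
finger_gap: 0.1
finger_force: 0.0
```

>>> jog_arm:
  series:
    - [0,0,-0.66,0,0,0,1]
    - [0,0,-0.66,0,0,0,1]
    - [0,0,-0.66,0,0,0,1]
    - [0,0,-0.66,0,0,0,1]

```text
clock: 2.52
eef_pos: [435.4, 68.7, 108.9]
eef_rot: [3.141, 0.003, -0.041]
wrist_force: [0.1, 0.2, 0.3]
finger_gap: 0.4
finger_force: 0.0
```

>>> jog_arm:
  series:
    - [0,0,-0.3,0,0,0,1]
    - [0,0,-0.5,0,0,0,1]
    - [0,0,-0.65,0,0,0,1]
    - [0,0,-0.65,0,0,0,1]
    - [0,0,-0.65,0,0,0,1]

```text
clock: 2.93
eef_pos: [437.0, 69.7, 32.8]
eef_rot: [-3.141, -0.001, -0.04]
wrist_force: [-0.2, -0.5, 0.8]
finger_gap: 0.6
finger_force: 0.0
```

>>> jog_arm:
  series:
    - [0.1,-0.004,0,0,0,0,1]
    - [0.15,-0.006,0,0,0,0,1]
    - [0.2,-0.008,0,0,0,0,1]
    - [0.25,-0.01,0,0,0,0,1]
    - [0.3,-0.012,0,0,0,0,1]
    - [0.35,-0.014,0,0,0,0,1]
    - [0.4,-0.016,0,0,0,0,1]
    - [0.4,-0.016,0,0,0,0,1]

```text
clock: 3.6
eef_pos: [484.9, 68.3, 31.0]
eef_rot: [-3.142, -0.0, -0.04]
wrist_force: [0.4, -0.4, 0.0]
finger_gap: 0.2
finger_force: 0.0
```

>>> jog_arm:
  series:
    - [0.05,-0.002,0,0,0,0,1]
    - [0.08,-0.003,0,0,0,0,1]
    - [0.11,-0.004,0,0,0,0,1]
    - [0.14,-0.005,0,0,0,0,1]
    - [0.16,-0.006,0,0,0,0,1]
    - [0.18,-0.007,0,0,0,0,1]

```text
clock: 4.1
eef_pos: [505.7, 67.5, 30.9]
eef_rot: [-3.142, 0.0, -0.04]
wrist_force: [-2.5, 0.0, 0.7]
finger_gap: 0.1
finger_force: 0.8
```

>>> jog_arm:
  series:
    - [0.01,0,0,0,0,0,1]
    - [0.02,0,0,0,0,0,1]
    - [0.03,0,0,0,0,0,1]
    - [0.04,0,0,0,0,0,1]

```text
clock: 4.43
eef_pos: [510.3, 67.4, 30.9]
eef_rot: [3.141, 0.0, -0.04]
wrist_force: [-2.5, -2.0, -0.4]
finger_gap: 0.2
finger_force: 0.8
```

>>> jog_arm:
  series:
    - [0.01,0,0,0,0,0,1]
    - [0.02,0,0,0,0,0,1]
    - [0.02,0,0,0,0,0,1]

```text
clock: 4.68
eef_pos: [513.0, 67.5, 30.9]
eef_rot: [-3.142, -0.0, -0.04]
wrist_force: [-0.2, -1.1, -0.1]
finger_gap: 0.6
finger_force: 0.1
```

>>> jog_arm:
  series:
    - [0.01,0,0,0,0,0,1]
    - [0.015,0,0,0,0,0,1]
    - [0.015,0,0,0,0,0,1]

```text
clock: 4.93
eef_pos: [514.7, 67.5, 31.0]
eef_rot: [-3.142, -0.0, -0.04]
wrist_force: [-1.3, -0.7, 0.5]
finger_gap: 0.8
finger_force: 0.3
```

```bash
python3 - <<'E'
from cell import manip
print(manip.read_state()["wrist_force"])
E
```

```text
[-1.34891457 -0.72931986  0.51072141]
```

Not against the stop yet, so I keep easing in.

>>> jog_arm:
  series:
    - [0.01,0,0,0,0,0,1]
    - [0.02,0,0,0,0,0,1]
    - [0.02,0,0,0,0,0,1]

```text
clock: 5.18
eef_pos: [517.2, 67.5, 31.0]
eef_rot: [-3.142, -0.0, -0.04]
wrist_force: [-0.4, -0.3, 0.3]
finger_gap: 0.1
finger_force: 0.1
```

>>> jog_arm:
  series:
    - [0.01,0,0,0,0,0,1]
    - [0.02,0,0,0,0,0,1]
    - [0.02,0,0,0,0,0,1]

```text
clock: 5.43
eef_pos: [519.6, 67.5, 31.0]
eef_rot: [-3.142, -0.0, -0.04]
wrist_force: [-0.0, 0.2, 0.2]
finger_gap: 0.7
finger_force: 0.1
```

>>> jog_arm:
  series:
    - [0.01,0,0,0,0,0,1]
    - [0.02,0,0,0,0,0,1]
    - [0.03,0,0,0,0,0,1]
    - [0.03,0,0,0,0,0,1]

```text
clock: 5.77
eef_pos: [523.2, 67.5, 31.0]
eef_rot: [-3.142, -0.0, -0.04]
wrist_force: [-0.2, -0.6, 0.6]
finger_gap: 0.5
finger_force: 0.0
```

```bash
python3 - <<'E'
from cell import manip
import cv2
o=[]
for n,(x,y,w,h) in (("top",(205,175,140,150)),("side",(235,200,160,150))):
    a=manip.camera(n)["frame"][y:y+h,x:x+w,::-1]; o.append(cv2.resize(a,(400,400*h//w),interpolation=cv2.INTER_CUBIC)[:375])
cv2.imwrite("pics/d1.png",cv2.hconcat(o))
E
```

```text
(no output)
```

View pics/d1.png

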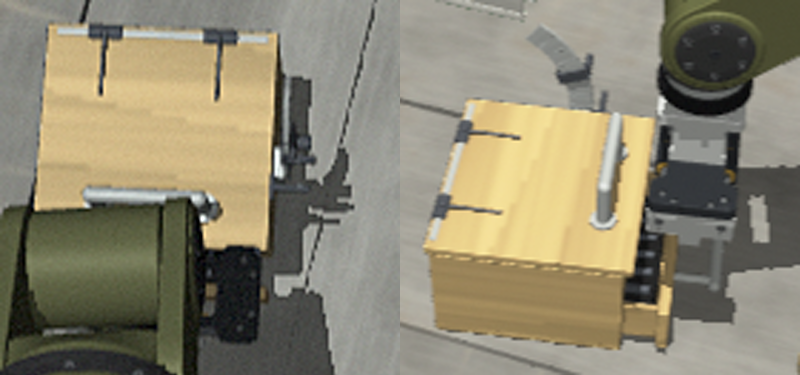

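The side view shows the drawer still about 35 mm out, which doesn't fit the tool pose. I'll look closer at the handle and fingers.

```bash
python3 - <<'E'
from cell import manip
from h import *
import cv2
q=np.load("q.npy")
c=manip.camera("side")["frame"][:,:,::-1]; x,y=320,230
k=8; a=cv2.resize(c[y:y+74,x:x+70],None,fx=k,fy=k,interpolation=cv2.INTER_CUBIC)
T=manip.read_state()["eef_pos"]; print(T)
def dot(X,col): p=(proj("side",X)-(x,y)+.5)*k; cv2.circle(a,tuple(int(v) for v in p),3,col,-1)
dot(T+[0,0,-8],(0,0,255))
dot(T,(0,0,255)); dot(T+[0,0,60],(0,0,255))
for d in(0,20,40):
    for yy in(-35,0,35): dot(world(q,(-125-d,yy,36)),(0,255,d*6))
cv2.imwrite("pics/d2.png",a)
E
```

```text
[523.13711011  67.57839913  31.0081675 ]
```

View pics/d2.png

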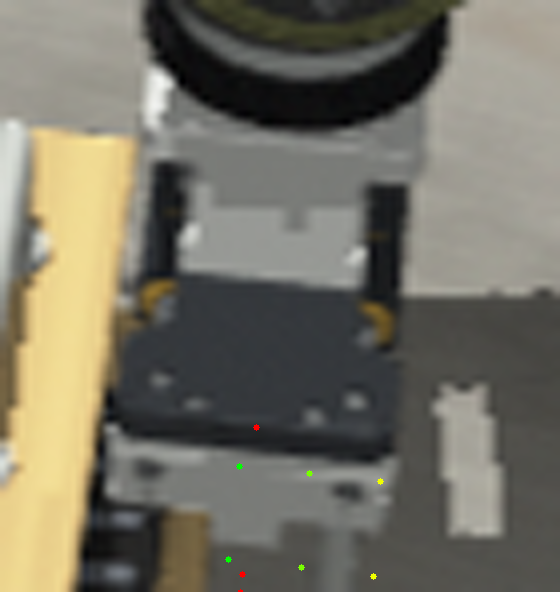

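```bash
python3 - <<'E'
from cell import manip
from h import *
import cv2
q=np.load("q.npy")
c=manip.camera("side")["frame"][:,:,::-1]; x,y=310,270
k=9; a=cv2.resize(c[y:y+66,x:x+88],None,fx=k,fy=k,interpolation=cv2.INTER_CUBIC)
T=manip.read_state()["eef_pos"]
def dot(X,col): p=(proj("side",X)-(x,y)+.5)*k; cv2.circle(a,tuple(int(v) for v in p),3,col,-1)
for z in(-8,0,60): dot(T+[0,0,z],(0,0,255))
for d in(0,20,40):
    for yy in(-35,35): dot(world(q,(-125-d,yy,36)),(0,255,d*6))
cv2.imwrite("pics/d3.png",a)
E
```

```text
(no output)
```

View pics/d3.png

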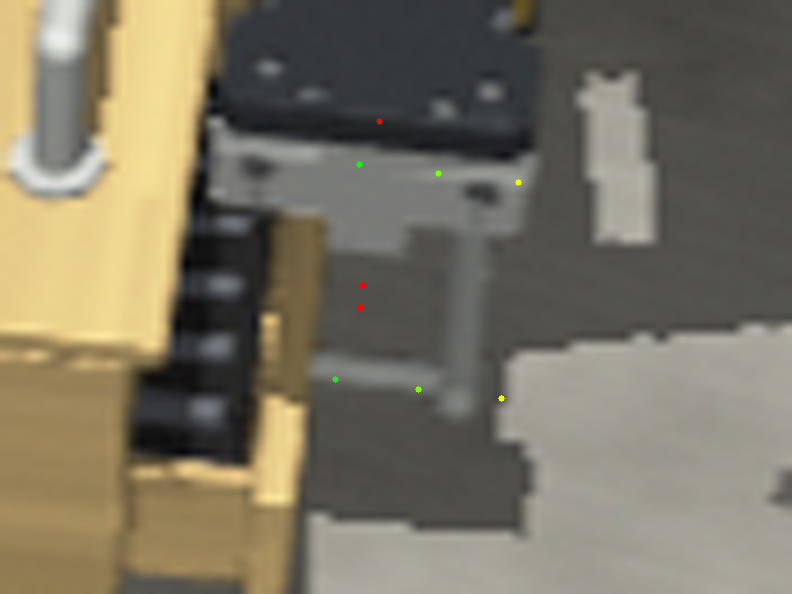

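The bar is at (460,300) and the fingertips end at about (370,250), so the fingers rode over the bar and are now pushing the drawer front from inside the handle loop, with about 30 mm still out. They must sit higher than I assumed. I'll lift out, back off, and come down lower in front of the bar, feeling for the table.

>>> jog_arm:
  series:
    - [-0.02,0,0,0,0,0,1]
    - [-0.02,0,0.25,0,0,0,1]
    - [-0.02,0,0.5,0,0,0,1]
    - [-0.02,0,0.5,0,0,0,1]

```text
clock: 6.3
eef_pos: [522.8, 67.7, 96.1]
eef_rot: [-3.141, -0.007, -0.04]
wrist_force: [0.3, 0.3, 1.2]
finger_gap: 0.9
finger_force: 0.0
```

>>> jog_arm:
  series:
    - [-0.3,0.012,0,0,0,0,1]
    - [-0.6,0.024,0,0,0,0,1]
    - [-0.6,0.024,0,0,0,0,1]
    - [-0.6,0.024,0,0,0,0,1]

```text
clock: 6.63
eef_pos: [447.7, 70.5, 91.1]
eef_rot: [-3.141, -0.0, -0.039]
wrist_force: [0.7, 0.4, 0.2]
finger_gap: 0.5
finger_force: 0.0
```

```bash
python3 - <<'E'
from cell import manip
from h import *
import cv2
s=manip.read_state(); T=s["eef_pos"]; print(T,s["wrist_force"])
c=manip.camera("side")["frame"][:,:,::-1]; p=proj("side",T).astype(int); x,y=p-[55,45]; print(p)
k=7; a=cv2.resize(c[y:y+80,x:x+110],None,fx=k,fy=k,interpolation=cv2.INTER_CUBIC)
def dot(X,col): p=(proj("side",X)-(x,y)+.5)*k; cv2.circle(a,tuple(int(v) for v in p),3,col,-1)
for z in(-8,0,11): dot(T+[0,0,z],(0,0,255))
for yy in(-12,12): dot(T+[0,yy,-8],(0,255,0))
cv2.imwrite("pics/f.png",a)
E
```

```text
[447.65104484  70.50161685  91.11187035] [0.69235835 0.41501276 0.19980868]
[386 286]
```

View pics/f.png

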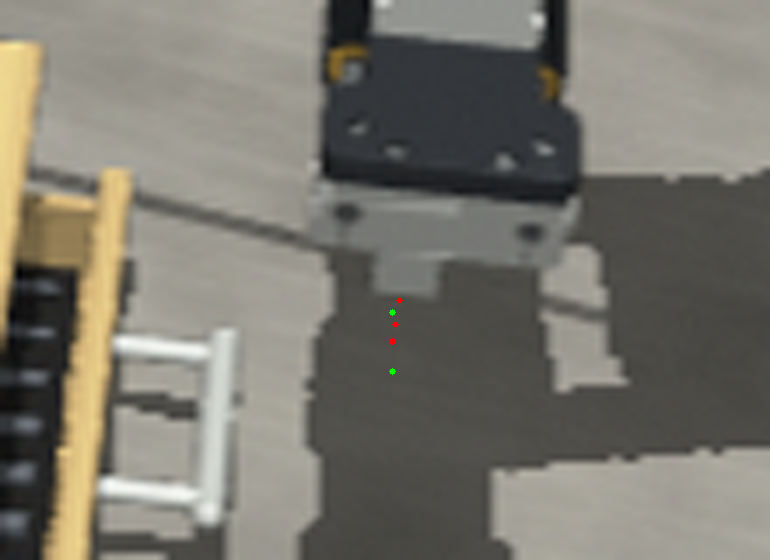

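The fingers' visible bottom edge is at row 296, where I'd expected about 371. The tips therefore look about 30 mm higher than the reported pose implies. I'll check this by carefully feeling for the table.

>>> jog_arm:
  series:
    - [0,0,-0.2,0,0,0,1]
    - [0,0,-0.4,0,0,0,1]
    - [0,0,-0.55,0,0,0,1]
    - [0,0,-0.6,0,0,0,1]
    - [0,0,-0.6,0,0,0,1]

```text
clock: 7.1
eef_pos: [448.6, 70.3, 17.8]
eef_rot: [3.141, 0.002, -0.04]
wrist_force: [0.0, 1.1, 0.8]
finger_gap: 0.9
finger_force: 0.0
```

>>> jog_arm:
  series:
    - [0,0,-0.02,0,0,0,1]
    - [0,0,-0.04,0,0,0,1]
    - [0,0,-0.05,0,0,0,1]
    - [0,0,-0.05,0,0,0,1]

```text
clock: 7.43
eef_pos: [448.9, 70.4, 13.3]
eef_rot: [-3.141, -0.001, -0.04]
wrist_force: [0.5, -1.0, -0.3]
finger_gap: 0.5
finger_force: 0.0
```

>>> jog_arm:
  series:
    - [0,0,-0.02,0,0,0,1]
    - [0,0,-0.04,0,0,0,1]
    - [0,0,-0.06,0,0,0,1]
    - [0,0,-0.06,0,0,0,1]

```text
clock: 7.77
eef_pos: [448.3, 70.3, 5.3]
eef_rot: [3.142, 0.001, -0.04]
wrist_force: [-0.6, -0.0, -0.3]
finger_gap: 0.5
finger_force: 0.0
```

>>> jog_arm:
  series:
    - [0,0,-0.02,0,0,0,1]
    - [0,0,-0.04,0,0,0,1]
    - [0,0,-0.04,0,0,0,1]

```text
clock: 8.02
eef_pos: [448.3, 70.3, 0.5]
eef_rot: [3.141, 0.001, -0.04]
wrist_force: [0.0, 0.5, -0.3]
finger_gap: 0.0
finger_force: 0.0
```

At a TCP height of 0.5 mm there is still no table contact, so the pose reading is biased. I keep feeling downwards to measure by how much.

>>> jog_arm:
  series:
    - [0,0,-0.02,0,0,0,1]
    - [0,0,-0.04,0,0,0,1]
    - [0,0,-0.06,0,0,0,1]
    - [0,0,-0.08,0,0,0,1]
    - [0,0,-0.08,0,0,0,1]

```text
clock: 8.43
eef_pos: [448.3, 70.3, -9.2]
eef_rot: [3.142, 0.001, -0.04]
wrist_force: [-0.5, 0.0, 0.3]
finger_gap: 0.6
finger_force: 0.0
```

>>> jog_arm:
  series:
    - [0,0,-0.02,0,0,0,1]
    - [0,0,-0.035,0,0,0,1]
    - [0,0,-0.035,0,0,0,1]

```text
clock: 8.68
eef_pos: [448.4, 70.3, -13.2]
eef_rot: [3.142, 0.0, -0.04]
wrist_force: [-0.1, 0.2, -0.5]
finger_gap: 0.7
finger_force: 0.0
```

>>> jog_arm:
  series:
    - [0,0,-0.02,0,0,0,1]
    - [0,0,-0.02,0,0,0,1]

```text
clock: 8.85
eef_pos: [448.4, 70.4, -15.6]
eef_rot: [3.142, 0.0, -0.04]
wrist_force: [0.6, 0.3, -0.1]
finger_gap: 0.4
finger_force: 0.0
```

>>> jog_arm:
  series:
    - [0,0,-0.01,0,0,0,1]
    - [0,0,-0.02,0,0,0,1]

```text
clock: 9.02
eef_pos: [448.8, 70.4, -17.2]
eef_rot: [-3.142, -0.0, -0.04]
wrist_force: [-10.5, -1.3, 33.6]
finger_gap: 0.3
finger_force: 16.3
```

>>> jog_arm:
  series:
    - [0,0,-0.01,0,0,0,1]
    - [0,0,-0.02,0,0,0,1]

```text
clock: 9.18
eef_pos: [449.0, 70.4, -17.5]
eef_rot: [3.142, -0.0, -0.04]
wrist_force: [-26.2, -3.7, 73.4]
finger_gap: 0.8
finger_force: 37.2
```

>>> jog_arm:
  series:
    - [0,0,-0.01,0,0,0,1]
    - [0,0,-0.02,0,0,0,1]

```text
clock: 9.35
eef_pos: [449.2, 70.4, -17.8]
eef_rot: [3.141, -0.001, -0.039]
wrist_force: [-44.0, -5.2, 116.9]
finger_gap: 0.3
finger_force: 58.8
```

The table is felt at a reported z of −17, so the tips are at reported z + 17, a bias of about 25 mm. Batching those steps took the force too close to the limit, so I lift off now.

>>> jog_arm:
  series:
    - [0,0,0.1,0,0,0,1]
    - [0,0,0.2,0,0,0,1]
    - [0,0,0.2,0,0,0,1]

```text
clock: 9.6
eef_pos: [449.7, 70.5, 3.4]
eef_rot: [-3.141, -0.003, -0.04]
wrist_force: [1.0, 0.2, 0.1]
finger_gap: 0.3
finger_force: 0.0
```

>>> jog_arm:
  series:
    - [0.08,-0.003,0,0,0,0,1]
    - [0.16,-0.006,0,0,0,0,1]
    - [0.24,-0.01,0,0,0,0,1]
    - [0.3,-0.012,0,0,0,0,1]
    - [0.35,-0.014,0,0,0,0,1]
    - [0.4,-0.016,0,0,0,0,1]
    - [0.45,-0.018,0,0,0,0,1]
    - [0.45,-0.018,0,0,0,0,1]

```text
clock: 10.27
eef_pos: [503.4, 68.2, 1.4]
eef_rot: [-3.142, -0.001, -0.04]
wrist_force: [0.3, 0.0, 0.3]
finger_gap: 0.4
finger_force: 0.0
```

>>> jog_arm:
  series:
    - [0.02,-0.001,0,0,0,0,1]
    - [0.04,-0.002,0,0,0,0,1]
    - [0.06,-0.002,0,0,0,0,1]
    - [0.06,-0.002,0,0,0,0,1]

```text
clock: 10.6
eef_pos: [510.1, 67.9, 1.6]
eef_rot: [3.142, -0.0, -0.04]
wrist_force: [-0.0, 0.5, 0.3]
finger_gap: 0.4
finger_force: 0.0
```

>>> jog_arm:
  series:
    - [0.01,0,0,0,0,0,1]
    - [0.02,0,0,0,0,0,1]
    - [0.03,0,0,0,0,0,1]

```text
clock: 10.85
eef_pos: [512.6, 67.9, 1.4]
eef_rot: [3.141, 0.002, -0.04]
wrist_force: [-13.4, -1.3, 10.2]
finger_gap: 0.2
finger_force: 6.8
```

```bash
python3 - <<'E'
from cell import manip
import cv2
o=manip.camera("side")["frame"][:,:,::-1][230:350,300:420]
cv2.imwrite("pics/last_d.png",cv2.resize(o,None,fx=4.9,fy=4.9,interpolation=cv2.INTER_CUBIC))
E
```

>>> jog_arm:
  series:
    - [0.005,0,0,0,0,0,1]
    - [0.005,0,0,0,0,0,1]
    - [0.005,0,0,0,0,0,1]
    - [0.005,0,0,0,0,0,1]

```text
clock: 11.23
eef_pos: [512.5, 67.9, 1.5]
eef_rot: [3.141, 0.003, -0.04]
wrist_force: [-12.2, -1.2, 8.4]
finger_gap: 0.3
finger_force: 6.0
```

>>> jog_arm:
  series:
    - [-0.15,0.006,0,0,0,0,1]
    - [-0.3,0.012,0,0,0,0,1]
    - [-0.3,0.012,0.2,0,0,0,1]
    - [-0.3,0.012,0.5,0,0,0,1]
    - [-0.3,0.012,0.8,0,0,0,1]
    - [-0.3,0.012,0.8,0,0,0,1]

```text
clock: 11.73
eef_pos: [481.1, 69.7, 104.0]
eef_rot: [-3.14, -0.01, -0.039]
wrist_force: [0.6, 0.1, 0.1]
finger_gap: 0.7
finger_force: 0.0
```

>>> jog_arm:
  series:
    - [0,0,0.3,0,0,0.08,0]
    - [0,0,0.6,0,0,0.16,0]
    - [0,0,0.75,0,0,0.24,0]
    - [0,0,0.75,0,0,0.32,0]
    - [0,0,0.75,0,0,0.4,0]
    - [0,0,0.75,0,0,0.48,0]
    - [0,0,0.75,0,0,0.5,0]
    - [0,0,0.75,0,0,0.5,0]

```text
clock: 12.4
eef_pos: [478.2, 69.5, 187.6]
eef_rot: [3.141, -0.001, 0.748]
wrist_force: [-0.1, -0.7, 0.4]
finger_gap: 50.0
finger_force: 0.0
```

```bash
python3 - <<'E'
from cell import manip
from h import *
import cv2
s=manip.read_state(); print(s["eef_pos"],s["eef_rot"],s["wrist_force"])
q=np.load("q.npy"); im=manip.camera("side")["frame"]; cv2.imwrite("pics/x.png",im[:,:,::-1])
for n,y,z in(("bar left quarter",30,36),("bar",-15,36)):
  for d in (0,5,10): print(n,d,proj("side",world(q,(-125-d,y,z))).round(1))
g=cv2.cvtColor(im,cv2.COLOR_RGB2GRAY)
for y in (30,15,-15):
    p=proj("side",world(q,(-125,y,36))); r=int(round(p[1])); print(p.round(1),g[r,int(p[0])-12:int(p[0])+16])
E
```

```text
[478.18777863  69.46401633 187.61794273] [ 3.14118058e+00 -6.30566659e-04  7.47566461e-01] [-0.07089716 -0.69069847  0.37764621]
bar left quarter 0 [346.9 309.9]
bar left quarter 5 [349.2 310.2]
bar left quarter 10 [351.5 310.5]
bar 0 [348.7 294.4]
bar 5 [350.9 294.6]
bar 10 [353.1 294.9]
[346.9 309.9] [175 184 192 200 208 216 220 223 228 233 229 214 208 216 198 137 130 163
 164 164 164 163 162 160 161 161 162 162]
[347.5 304.7] [162 164 166 168 170 169 169 168 168 153 160 194 216 210 169 105 132 166
 165 164 165 166 166 166 166 167 165 166]
[348.7 294.4] [135 168 167 165 164 165 165 164 164 163 164 185 211 214 188 164 164 165
 165 164 165 165 166 167 166 166 167 166]
```

The bar now peaks at column 348.4, and fully home would be 348.7, so the drawer is shut. I now finish the turn and move over the lid handle.

>>> jog_arm:
  series:
    - [0.3,-0.01,0,0,0,0.08,0]
    - [0.6,-0.03,0,0,0,0.16,0]
    - [0.9,-0.04,0,0,0,0.24,0]
    - [0.97,-0.043,0,0,0,0.32,0]
    - [0.97,-0.043,0,0,0,0.4,0]
    - [0.97,-0.043,0,0,0,0.48,0]
    - [0.97,-0.043,0,0,0,0.5,0]
    - [0.97,-0.043,0,0,0,0.5,0]

```text
clock: 13.12
eef_pos: [594.5, 64.3, 187.3]
eef_rot: [-3.142, -0.0, 1.531]
wrist_force: [-0.2, -0.6, 0.9]
finger_gap: 94.0
finger_force: 0.0
```

>>> jog_arm:
  series:
    - [0,0,-0.2,0,0,0,0]
    - [0,0,-0.4,0,0,0,0]
    - [0,0,-0.5,0,0,0,0]
    - [0,0,-0.56,0,0,0,0]
    - [0,0,-0.61,0,0,0,0]
    - [0,0,-0.61,0,0,0,0]

```text
clock: 13.62
eef_pos: [594.3, 64.2, 113.9]
eef_rot: [-3.141, 0.0, 1.53]
wrist_force: [-0.4, 0.5, 0.1]
finger_gap: 93.8
finger_force: 0.0
```

>>> jog_arm:
  series:
    - [0,0,0,0,0,0,1]
    - [0,0,0,0,0,0,1]
    - [0,0,0,0,0,0,1]
    - [0,0,0,0,0,0,1]
    - [0,0,0,0,0,0,1]
    - [0,0,0,0,0,0,1]
    - [0,0,0,0,0,0,1]
    - [0,0,0,0,0,0,1]
  grip_force: 30

```text
clock: 14.28
eef_pos: [594.4, 64.2, 114.4]
eef_rot: [3.142, -0.0, 1.531]
wrist_force: [0.3, -0.3, -1.5]
finger_gap: 44.0
finger_force: 0.0
```

>>> jog_arm:
  series:
    - [0,0,0,0,0,0,1]
    - [0,0,0,0,0,0,1]
    - [0,0,0,0,0,0,1]
    - [0,0,0,0,0,0,1]
    - [0,0,0,0,0,0,1]
    - [0,0,0,0,0,0,1]
    - [0,0,0,0,0,0,1]
    - [0,0,0,0,0,0,1]

```text
clock: 14.95
eef_pos: [595.3, 64.2, 114.4]
eef_rot: [3.139, -0.0, 1.531]
wrist_force: [8.2, 0.0, -4.3]
finger_gap: 11.4
finger_force: 30.0
```

The bar is gripped with an 11.4 mm gap. I lift along the arc to θ = 0.3 first.

>>> jog_arm:
  series:
    - [0.02,-0.001,0.056,0,0,0,1]
    - [0.043,-0.002,0.11,0,0,0,1]
    - [0.069,-0.003,0.164,0,0,0,1]
    - [0.097,-0.004,0.216,0,0,0,1]
    - [0.128,-0.005,0.267,0,0,0,1]
    - [0.161,-0.006,0.316,0,0,0,1]
    - [0.161,-0.006,0.316,0,0,0,1]

```text
clock: 15.53
eef_pos: [614.0, 63.4, 153.0]
eef_rot: [-3.141, 0.0, 1.531]
wrist_force: [-5.6, -0.3, -6.8]
finger_gap: 10.9
finger_force: 30.0
```

>>> jog_arm:
  series:
    - [0.02,-0.001,0.025,0,0,0,1]
    - [0.04,-0.002,0.05,0,0,0,1]
    - [0.06,-0.002,0.075,0,0,0,1]
    - [0.086,-0.003,0.106,0,0,0,1]
    - [0.086,-0.003,0.106,0,0,0,1]
    - [0.086,-0.003,0.106,0,0,0,1]
    - [0.086,-0.003,0.106,0,0,0,1]

```text
clock: 16.12
eef_pos: [622.9, 63.1, 165.1]
eef_rot: [-3.139, 0.0, 1.531]
wrist_force: [-10.4, -2.0, -0.3]
finger_gap: 11.1
finger_force: 30.0
```

```bash
python3 - <<'E'
from cell import manip
from h import *; import cv2
print(manip.read_state()["eef_pos"])
q=np.load("q.npy"); out=[]
for n,(x0,y0) in (("top",(293,192)),("side",(280,203))):
    a=manip.camera(n)["frame"][y0:y0+52,x0:x0+36,::-1]; k=11
    a=cv2.resize(a,None,fx=k,fy=k,interpolation=cv2.INTER_CUBIC)
    for th,col in((.35,(0,0,255)),(.42,(0,255,0)),(.49,(255,0,0))):
        p=(proj(n,world(q,arm(th,116,-120)))-(x0,y0)+.5)*k-.5
        cv2.circle(a,tuple(int(v) for v in p),3,col,-1)
    out.append(a)
cv2.imwrite("pics/m2.png",np.hstack(out))
E
```

```text
[622.89513412  63.06358077 165.07976415]
```

View pics/m2.png

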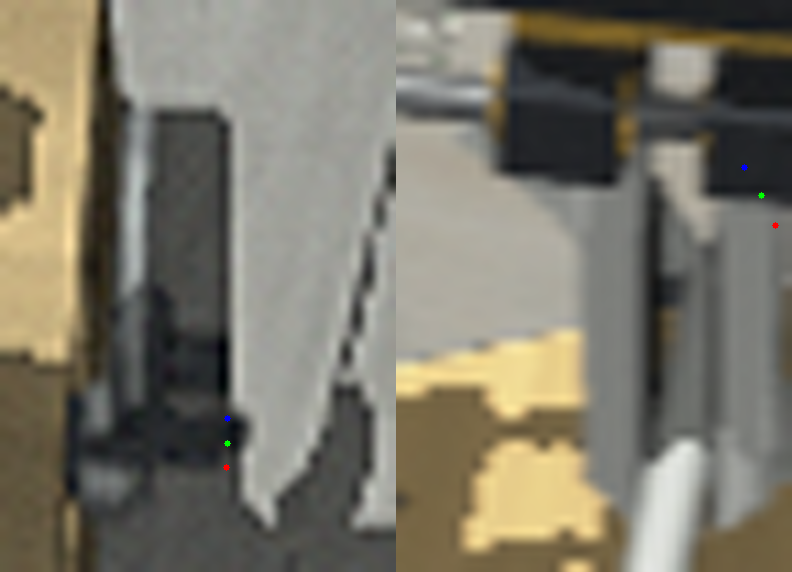

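In the top view the pin (row about 448) sits beside the nib (row about 428, at the smaller radius), which agrees with both being at about 0.415. The gripper hides the marker in the side view. The tangential load is 7.2 N, which is just the spring and weight, so nothing is touching the marker. I hold here, then hand in.

>>> jog_arm:
  series:
    - [0.005,0,0.005,0,0,0,1]
    - [0.005,0,0.005,0,0,0,1]
    - [0.005,0,0.005,0,0,0,1]
    - [0.005,0,0.005,0,0,0,1]
    - [0.005,0,0.005,0,0,0,1]
    - [0.005,0,0.005,0,0,0,1]
    - [0.005,0,0.005,0,0,0,1]
    - [0.005,0,0.005,0,0,0,1]

```text
clock: 16.88
eef_pos: [623.4, 63.0, 165.7]
eef_rot: [-3.139, 0.0, 1.531]
wrist_force: [-11.8, -1.4, -1.6]
finger_gap: 11.1
finger_force: 30.0
```

```bash
python3 - <<'E'
from cell import manip
s=manip.read_state(); print(s["eef_pos"],s["wrist_force"],abs(s["qd"]).max())
print(manip.sign_off())
E
```

```text
[623.43379698  63.04126069 165.70022115] [-11.83953175  -1.37722042  -1.57509527] 0.002707414456772108
the job is handed in; nothing more can be done
None
```

I handed the job in with the drawer measured shut and the gripper holding the lid still at about 0.42 rad, my reading of the marker (good to about 5 mm against the 10 mm limit); no verdict came back, and the wrist force reached 117 N of the 120 N limit during a table touch on the way.

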